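# Dock the battery-parts tray

## Task

Hook a fingertip down behind the blue far lip of the grey parts tray and drag it towards you between the yellow guides until it sits square and fully home, drawing it firmly against the stop with about 10 N for a moment and never handling the tray, dock or latch with more than 20 N. Then let go of the tray and swing the orange latch all the way round behind the lip so that it locks the tray in. Keep the tray flat with the copper bar and orange plug inside, and leave the jar, can and battery cell beside it alone.

Things in the scene. Friction and masses are not known exactly. Their poses are not given: they have to be found in the camera images.
- tray: loose open grey tray, 150 (its x) x 200 (y) x 55 mm tall, walls 4 mm, 0.5 to 1 kg, hidden friction. Origin: centre of underside, z up. A blue lip runs outside the top of its far (+x) wall, spanning x = 75 to 85 mm, all of y, z = 43 to 55 mm; below it the wall's outer face is at x = 75 mm. Stands on the bench, centre 85 to 120 mm towards +x of the dock's origin, slightly crooked
- tray_lip (a point): middle of the tray lip's far top edge (85, 0, 55 mm in the tray's frame); axes as the tray
- dock: fixed yellow guides, 30 mm tall, inner faces at y = +-106 mm from x = -75 to -20 mm (6 mm play each side of the tray), flaring to +-125 mm at x = 70 mm. Drag the tray along -x with the dock's yaw. A rigid metal bar 42 mm tall, the stop, ends the way. Its setting s (0 to 18 mm, differs each time) is not measured: feel for it. Stop face x = -75 mm - s; tray home: origin at dock (-s, about 0)
- latch (a joint): angle of the orange latch, a bar 65 x 8 mm at z = 39 to 53 mm on a pivot at dock (91 mm - s, 140 mm), s as for the stop. 0 (start 0 to 0.2): bar to dock +x; turns clockwise from above to its end 1.571: bar to dock -y, 2 mm behind the lip of a tray at home, blocked by one that is not. Push its upright post (15 mm diameter, 50 mm from the pivot, top z = 103 mm) with about 2.5 N; stays where left
- busbar: loose copper bar 110 x 22 x 6 mm lying in the tray, origin under its middle, x along it
- plug: loose orange plug 50 x 40 x 34 mm lying in the tray, origin under its middle
- jar: bystander: jar 60 mm in diameter, 75 mm tall, standing on the bench beside the dock, origin under its middle
- can: bystander: red can 54 mm in diameter, 100 mm tall, beside the dock, origin under its middle
- cell: bystander: dark battery cell block 78 x 63 x 73 mm with an orange terminal, beside the dock, origin under its middle
Mind the look-alikes: they are no part of the job. There is more than one size of the busbar; the one meant has the size given above.

How it is judged (in metres and radians):
On the way, in this order (a step that is already met when the one before it is completed fails the run):
1. the tray is being dragged by its far lip: the fingers push on it from behind the lip and it has come at least 30 mm (contact force between the fingers and tray above 0.5 N and x of the grasp point in the frame of tray above 0.083 m and distance of tray from where it was at the start of the episode above 0.03 m), for 0.1 s.
2. the tray, square and in the end of the guides, is drawn against the stop with at least 5 N for 0.2 s (contact force between tray and dock above 5 N and x of tray in the frame of dock below 0.004 m and angle between the x axis of tray and the x axis of dock, either way round below 0.04 rad), for 0.2 s.
3. the latch is swung round behind the lip (value of joint latch above 1.48 rad), for 0.1 s.
At the end, for the whole second after the job is handed in: The tray is flat, at rest and home between stop and closed latch (latch above 1.48 rad, about 2 mm of play; tray at dock x -22 to 4 mm, square within 0.025 rad, tilt under 0.03), copper bar and plug still lie in it, and the robot has let go of everything (x of tray in the frame of dock between -0.022 and 0.004 m and angle between the x axis of tray and the x axis of dock, either way round below 0.025 rad and angle between tray's own z axis and vertical below 0.03 rad and height (world z) of tray below 0.004 m and value of joint latch above 1.48 rad and linear speed of tray below 0.01 m/s and horizontal distance between busbar and tray below 0.11 m and height (world z) of each of busbar, plug below 0.05 m and horizontal distance between plug and tray below 0.12 m); the robot touches nothing.
It fails at once if the tray is handled with more than 22 N (contact force between the fingers and tray above 22 N).
It fails at once if the latch or the dock is pushed with more than 22 N (contact force between the fingers and dock above 22 N).
It fails at once if the tray is tipped (angle between tray's own z axis and vertical above 0.2 rad).
It fails at once if a bystander is moved by more than 15 mm (distance of any of jar, can, cell from where it was at the start of the episode above 0.015 m).
It also fails if it takes over 69 s, if anything falls off the work surface, if the arm or the gripper's body presses on something with over 40 N, if the wrist force passes 120 N, or if a joint passes its speed limit or range.

## Robot

A 6-joint arm with a two-finger parallel gripper is mounted at the origin on the work surface. World frame = base frame: x ahead of the robot, y to its left, z up, the work surface at z = 0. Lengths are in mm, angles in rad, forces in N, time in s.
With the tool pointing down it reaches from about 300 to 775 mm from the base axis. Payload 14.6 kg.
Tool frame: the origin (TCP) lies midway between the tips of the shut fingers; the grasp point (between the pads) lies 19 mm behind it; z points along the fingers, y is the line along which they close (so a half turn about z gives the same grasp; the last joint's range is limited). The gripper opens to 85 mm and grips with 20 to 120 N. Pads are 22 mm wide; open, the fingers measure 114 mm over their backs; the gripper's body (76 mm by 85 mm) begins 54 mm behind the grasp point. The pads swing forward as they close: fully open they stand 13 mm farther back than shut.
Start: joints at [-1.294, 0.3, 1.521, -0, 1.321, -0.067], TCP at [185.38, -517.807, 231.281] pointing down, gripper open.
Joint ranges: [-3.03, 3.03], [-0.79, 2.21], [0.23, 2.52], [-1.04, 4.18], [0, 3.07], [-2.55, 2.55]. Speed limits (rad/s): [2.22, 2.22, 2.57, 3.14, 3.14, 3.14].

## Interface

Orientations are given as a unit quaternion [x, y, z, w].
In Python, from plant import arm gives the robot as it stands. The module is installed in compiled form; this text tells all that it offers.
- The arm moves only by the tool drive_tool, never from a script. Its argument "plan" is a list of rows, each a list of 2 entries, a list of its own where there are three numbers: the shift along the world's x, y, z in cm, then the turn about the world's z in rad. A call has 1 to 20 rows; each row is the pose to reach, as a shift and turn from the pose commanded when the call began; what a row does not reach only later rows make up. A row lasts 1/10 s, in which the tool goes at most 50 mm and 8.59 degrees, less where a joint would pass 70% of its speed; a pose out of reach is approached as far as the arm can. A call with a gripper value outside its range is refused whole. "jaw" is the closure, from 0 (fully open) to 1 (shut), set as the call begins (left out, the last holds). The fingers move at their own pace and stop on an object; "grip_force" is the grip in N (left out, the last holds). Time passes only in rows, so rows that repeat a pose let the fingers close. It gives the time, the measured TCP pose, the force, the opening and the grip force at its end, in the units of the state.
- arm.read_state(): the state, without advancing time (a new reading comes with each control period).
- arm.get_image(name): name is "scene" or "side" or "wrist"; returns a dict with "image" (400x640x3 uint8, red, green, blue), "mtx" (3x3 intrinsics, pixels), "dist_coeffs" ([k1, k2, p1, p2, k3] as OpenCV has them; the pictures are not rectified), "R" (3x3) and "t" (3): a world point X has camera coordinates R X + t. Camera axes: x right, y down, z forward; pixel columns grow to the right and rows downward; lengths in mm; the calibration is good to about 2 mm. A picture is of the moment at which its call begins. There is no depth.
- arm.sign_off(): hands the job in; it is judged then, once.
Trained networks look in a picture, given as the dict that the camera call returned (one of the last four; its "shot" number tells which), for a name from the list of things; names that differ only in an ending like _2 or _b are one class to them, and where a whole thing is asked for, a point or a joint stands for the part that bears it (a point fixed in the world has none). Each returns a list of dicts, best first, with "p" (0 to 1); they miss things now and then, are a little off and sometimes report something else, mostly with a low value. They report only what shows in the picture. A call takes as long as a camera call. They do not tell look-alikes from the thing itself.
- arm.outline_of(thing, picture): "pixels" (400x640 bool, what is visible of it) and "extent" ([centre column, centre row, width, height] in pixels, round what is visible of it).
- arm.tip_of(thing, picture): "position" ([column, row] in pixels: a listed point, or the origin of a listed thing).
The state is a dict: "clock": time; "joint_pos": joint angles; "joint_velocities": joint speeds; "joint_torque": joint torques, N m; "tcp_pos": TCP position; "ee_rot": TCP orientation; "ft_force": force on the tool from outside, world axes, zero at the start; "moment": the same for the moment, N m; "opening": finger opening in mm; "grip_force": force on a finger pad.
Only numpy, scipy, OpenCV 4.12 (cv2) and the standard library are available. Lean on these libraries where they do the work, as an engineer would, in place of code of your own. Each camera call takes 0.05 s, during which the arm holds its last target. There are 200 camera calls.

## Working session

There is one attempt and no reset: what is moved stays moved. The work goes in short steps, Python scripts to look and compute and a tool call to move; the robot and the scene stay as the last step left them, time stands still between calls to the robot, and variables do not carry over. Pictures are saved under pics/ and viewed, at most 11 in all, crops included, and the job is handed in when it is done.

Besides the shell and the picture viewer there is one more tool, called after "Request:" as name(argument=value, ...) on one line, values as JSON. drive_tool: Moves the arm, as the interface text tells. Its arguments: {"type":"object","properties":{"plan":{"type":"array"},"jaw":{"type":"number"},"grip_force":{"type":"number"}},"required":["plan"]}

```bash
mkdir -p pics
cat > h.py <<'E'
import numpy as np, cv2
from plant import arm
def save(p,n): cv2.imwrite(f'pics/{n}.png',p['image'][:,:,::-1])
def ray(p,uv):
    n=cv2.undistortPoints(np.array([[uv]],float),np.array(p['mtx'],float),np.array(p['dist_coeffs'],float))[0,0]
    R=np.array(p['R']);t=np.array(p['t']).ravel()
    return -R.T@t, R.T@np.array([n[0],n[1],1.])
def atz(p,uv,z):
    o,d=ray(p,uv); return o+d*(z-o[2])/d[2]
def proj(p,X):
    R=np.array(p['R'],float)
    return cv2.projectPoints(np.array(X,float).reshape(-1,1,3),cv2.Rodrigues(R)[0],np.array(p['t'],float),np.array(p['mtx'],float),np.array(p['dist_coeffs'],float))[0][:,0]
def tri(obs):
    A=np.zeros((3,3));b=np.zeros(3)
    for p,uv in obs:
        o,d=ray(p,uv);d=d/np.linalg.norm(d);M=np.eye(3)-np.outer(d,d);A+=M;b+=M@o
    return np.linalg.solve(A,b)
E
python3 - <<'E'
from h import *
np.set_printoptions(precision=1,suppress=True)
P={n:arm.get_image(n) for n in('scene','side')}
for n,p in P.items():
    save(p,n+'0'); o,d=ray(p,(320,200)); print(n,o,d)
    for th in('tray','tray_lip','dock','latch','busbar','plug','jar','can','cell'):
        try:
            r=arm.tip_of(th,p); print(n,th,[(round(x['p'],2),np.array(x['position'])) for x in r[:3]])
            r=arm.outline_of(th,p); print('   ',[(round(x['p'],2),np.array(x['extent'])) for x in r[:3]])
        except Exception as e: print(n,th,e)
s=arm.read_state();print(s)
E
```

```text
scene [ 907.4 -379.9  788.9] [-0.4  0.4 -0.8]
scene tray [(0.8, array([304.7, 222.6]))]
    [(0.7, array([306.1, 220.6, 111.4, 101.4]))]
scene tray_lip [(0.97, array([333.9, 232.9]))]
    [(0.85, array([307.8, 218.7, 110.4,  95.2])), (0.47, array([342.4, 174.3,  24.9,  22.4]))]
scene dock []
    [(0.73, array([306.9, 219.1, 109.1,  99.9])), (0.6, array([286.2, 195.1, 138.8, 102.7]))]
scene latch it knows: busbar, can, cell, dock, jar, plug, tray, tray_lip
scene busbar [(0.79, array([309.2, 316.7])), (0.78, array([349.3, 274.5])), (0.71, array([299.1, 240.3]))]
    [(0.88, array([310.8, 317.9,  29.7,  37. ])), (0.78, array([352.5, 274.1,  34.2,  16.5])), (0.53, array([298.9, 235.1,  37.2,  22.6]))]
scene plug [(0.85, array([302.1, 205.3])), (0.69, array([305.8, 219.9]))]
    [(0.56, array([304. , 205.6,  30.3,  21. ]))]
scene jar [(0.89, array([238.4, 288. ]))]
    [(0.89, array([235.2, 284.4,  30.3,  37. ]))]
scene can [(0.75, array([337.2, 143. ]))]
    [(0.79, array([339.6, 131.6,  17.3,  41.1]))]
scene cell [(0.69, array([209.8, 252.3]))]
    [(0.74, array([200.6, 245.3,  47.6,  4
[... 836 characters left out ...]
ar [(0.87, array([355.4, 171.7])), (0.7, array([329.5, 199.8]))]
    [(0.83, array([355.3, 161.6,  20.2,  28.3]))]
side can [(0.98, array([329.3, 277. ]))]
    [(0.8, array([329.9, 261.5,  24.5,  54.7]))]
side cell [(0.97, array([397.7, 184.1]))]
    [(0.74, array([399.2, 171.5,  31.7,  27. ]))]
{'clock': 1.7, 'joint_pos': array([-1.3,  0.3,  1.5,  0. ,  1.3, -0.1]), 'joint_velocities': array([-0., -0.,  0.,  0., -0., -0.]), 'joint_torque': array([ -0. , -54.3, -36.2,  -0. ,   0. ,  -0. ]), 'tcp_pos': array([ 185.4, -517.8,  231.3]), 'ee_rot': array([1. , 0.2, 0. , 0. ]), 'ft_force': array([-0.6,  0.7, -1.5]), 'moment': array([0.1, 0. , 0. ]), 'grip_force': 0.0, 'opening': 85.61938033392005}
```

View pics/scene0.png

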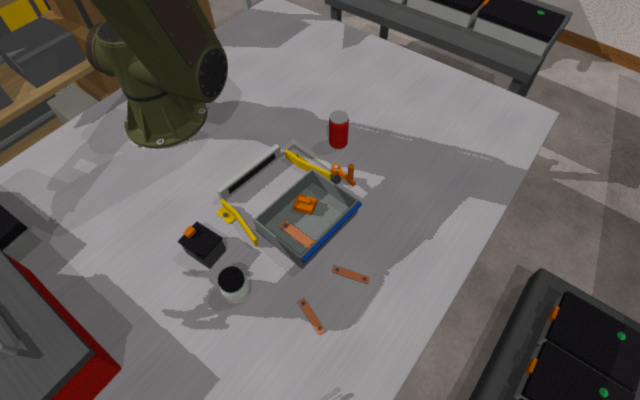

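View pics/side0.png

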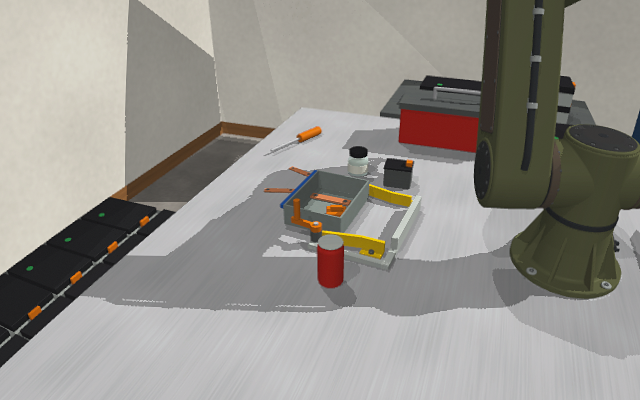

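The scene view shows the tray with its blue lip from about (303,264) to (360,207). The latch post is at (351,172), the stop bar runs (222,190)-(280,150), the can is at (339,130), the cell at (201,245) and the jar at (235,284). The side view shows the same layout, with the post at (296,210).

Run:
```python
from h import *
np.set_printoptions(precision=1,suppress=True)
P={n:arm.get_image(n) for n in('scene','side')}
for n,p in P.items():
    hsv=cv2.cvtColor(p['image'],cv2.COLOR_RGB2HSV)
    b=cv2.inRange(hsv,(105,120,60),(125,255,255)); b[:140]=0;b[290:]=0
    ys,xs=np.where(b>0); print(n,len(xs),xs.min(),xs.max(),ys.min(),ys.max())
    cv2.imwrite(f'pics/{n}_z.png',cv2.resize(p['image'][120:300,180:400] if n=='scene' else p['image'][140:300,250:450],None,fx=3.5,fy=3.3,interpolation=cv2.INTER_CUBIC)[:,:,::-1])
s,d=P['scene'],P['side']
for th,z in(('tray',0),('tray_lip',55),('busbar',4),('plug',4),('jar',0),('can',0),('cell',0)):
    a=arm.tip_of(th,s);b=arm.tip_of(th,d)
    print(th,[atz(s,x['position'],z)[:2] for x in a[:3]],[atz(d,x['position'],z)[:2] for x in b[:3]], tri([(s,a[0]['position']),(d,b[0]['position'])]) if a and b else '')
print('lip ends',atz(s,(303,264),55),atz(s,(360,207),55))
print('stop ends',atz(s,(222,190),42),atz(s,(280,150),42))
w=arm.get_image('wrist');save(w,'w0');o,dd=ray(w,(320,200));print(o,dd,w['mtx'])
```

```text
scene 421 301 360 202 262
side 150 280 639 140 207
tray [array([559.9, -33. ])] [array([581.6, -22.2])] [571.8 -29.2   1.1]
tray_lip [array([655.5, -41.1])] [array([658.4, -35.8]), array([ 417.2, -132.1]), array([455.2, 285.5])] [657.4 -39.5  53.7]
busbar [array([591., -75.]), array([ 725.1, -203.9]), array([748.1, -82.7])] [array([585.4, -66.7]), array([ 722.2, -181.3]), array([733.4, -75.9])] [588.5 -73.5  -0.6]
plug [array([540.1,  -1. ])] [array([547.2,  23.3])] [544.6   5.8  -3.9]
jar [array([ 559.6, -254.1])] [array([ 569.5, -240.6])] [ 565.7 -251.2   -2. ]
can [array([481. , 228.1])] [array([478.9, 231.4])] [479.8 229.5  -1.9]
cell [array([ 441., -227.])] [array([ 435.6, -223.3])] [ 437.6 -226.9   -3. ]
lip ends [ 657.  -139.4   55. ] [671.5  52.2  55. ]
stop ends [ 368.5 -102.3   42. ] [396.4  82.5  42. ]
[ 250.2 -495.2  372.7] [-0.3 -0.1 -1. ] [[290.6   0.  316.3]
 [  0.  290.6 199.2]
 [  0.    0.    1. ]]
```

View pics/scene_z.png

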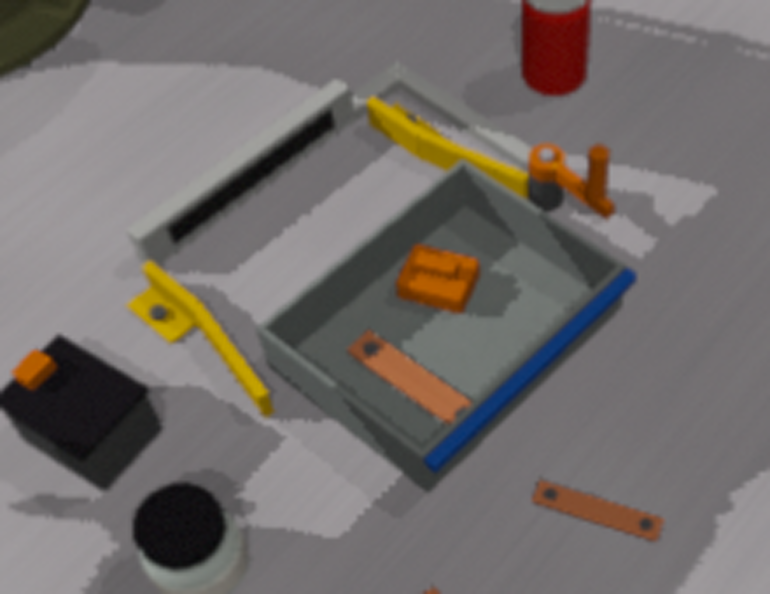

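Request:
drive_tool(plan=[[[2.4, 2.5, 0], -0.03], [[4.8, 5.1, 0], -0.06], [[7.2, 7.6, 0], -0.09], [[9.7, 10.2, 0], -0.12], [[12.1, 12.7, 0], -0.15], [[14.5, 15.3, 0], -0.18], [[16.9, 17.8, 0], -0.21], [[19.3, 20.4, 0], -0.24], [[21.8, 22.9, 0], -0.26], [[24.2, 25.4, 0], -0.29], [[26.6, 28, 0], -0.32], [[29, 30.5, 0], -0.35], [[31.4, 33.1, 0], -0.37], [[33.8, 35.6, 0], -0.4], [[36.3, 38.2, 0], -0.42], [[38.7, 40.7, -1], -0.45], [[41.1, 43.3, -2], -0.47], [[43.5, 45.8, -3], -0.49], [[43.5, 45.8, -3], -0.49], [[43.5, 45.8, -3], -0.49]])

```text
clock: 4.55
tcp_pos: [620.3, -59.4, 200.8]
ee_rot: [0.997, -0.072, -0.0, 0.0]
ft_force: [-0.0, -0.4, 0.9]
opening: 85.5
grip_force: 0.0
```

Run:
```python
from h import *
np.set_printoptions(precision=3,suppress=True)
w=arm.get_image('wrist');cv2.imwrite('pics/w1.png',cv2.resize(w['image'],(800,500))[:,:,::-1]);save(w,'w1raw')
s=arm.read_state();print(s['clock'],s['tcp_pos'],s['ee_rot'],s['joint_pos'],s['ft_force'])
for th in('tray','tray_lip'):print(th,[(x['p'],x['position'],atz(w,x['position'],55 if th!='tray' else 0)) for x in arm.tip_of(th,w)[:2]])
```

```text
4.6 [620.166 -60.113 201.339] [ 0.997 -0.073 -0.     0.   ] [-0.155  0.487  1.333 -0.     1.322  1.561] [-0.831  0.06  -0.359]
tray [(0.79, [298.5, 214.3], array([575.93 , -31.377,   0.   ]))]
tray_lip []
```

View pics/w1.png

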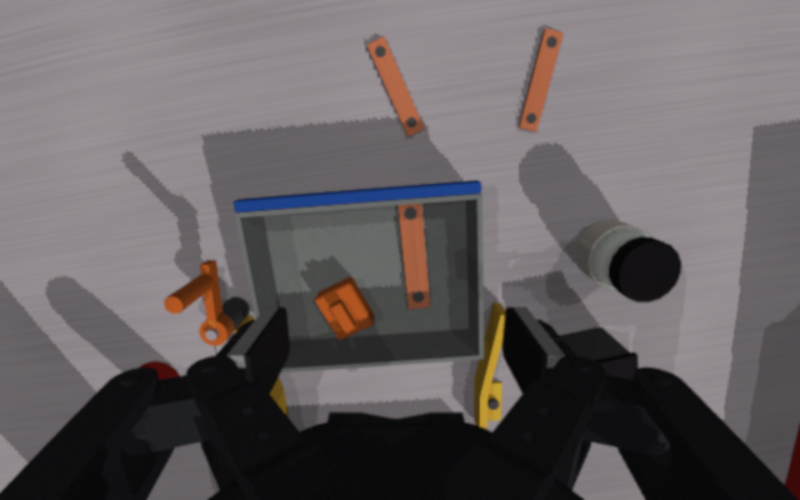

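Run:
```python
from h import *
np.set_printoptions(precision=1,suppress=True)
w=arm.get_image('wrist');s=arm.get_image('scene');d=arm.get_image('side')
hsv=cv2.cvtColor(w['image'],cv2.COLOR_RGB2HSV)
b=cv2.inRange(hsv,(105,120,60),(125,255,255)); b[250:]=0
ys,xs=np.where(b>0); cols=range(xs.min()+2,xs.max()-1)
top=np.array([atz(w,(c,ys[xs==c].min()-.5),55)[:2] for c in cols])
bot=np.array([atz(w,(c,ys[xs==c].max()+.5),55)[:2] for c in cols])
for n,e in(('far',top),('near',bot)):
    k=np.polyfit(e[:,1],e[:,0],1); print('lip',n,'yaw',-np.arctan(k[0])*1.0, e[0],e[-1],k, np.std(e[:,0]-np.polyval(k,e[:,1])))
z=lambda x,y:(180+x/3.5,120+y/3.3)
print('lip ends far scene',atz(s,z(437,470),55),atz(s,z(634,278),55))
print('pivot w',atz(w,(212/1.25,332/1.25),53),'s',atz(s,z(547,157),53), tri([(w,(212/1.25,332/1.25)),(s,z(547,157))]))
print('post top w',atz(w,(174/1.25,304/1.25),103),'s',atz(s,z(598,150),103), 'tri',tri([(w,(174/1.25,304/1.25)),(s,z(598,150))]),tri([(w,(174/1.25,304/1.25)),(d,(296.5,200))]))
print('stop top near edge s',atz(s,z(345,90),42),atz(s,z(150,235),42))
print('stop top far edge s',atz(s,z(345,82),42),atz(s,z(135,235),42))
print('guide flare ends s: right',atz(s,z(268,400),30),'left',atz(s,z(528,178),30),'inner ends',atz(s,z(148,266),30),atz(s,z(372,101),30))
cv2.imwrite('pics/side_z2.png',cv2.resize(d['image'][150:290,270:430],(800,600),interpolation=cv2.INTER_CUBIC)[:,:,::-1])
```

```text
lip far yaw -0.06837751830855579 [666.1  62. ] [ 653.4 -129.6] [  0.1 662.4] 0.28787102035645956
lip near yaw -0.06825815546808561 [657.2  64.4] [ 643.6 -128.8] [  0.1 652.6] 0.2852636293756964
lip ends far scene [ 657.8 -134.2   55. ] [669.3  60.2  55. ]
pivot w [553.9 115.8  53. ] s [556.5 115.8  53. ] [541.5 135.   23.8]
post top w [603.  105.3 103. ] s [603.9 107.8 103. ] tri [596.  120.2  84.1] [601.6 108.3  98.9]
stop top near edge s [386.9  87.5  42. ] [ 372.9 -103.6   42. ]
stop top far edge s [381.1  94.1  42. ] [ 364.4 -110.    42. ]
guide flare ends s: right [ 528.7 -151.3   30. ] left [546.9 106.   30. ] inner ends [ 384. -120.   30.] [403.3  98.4  30. ]
```

View pics/side_z2.png

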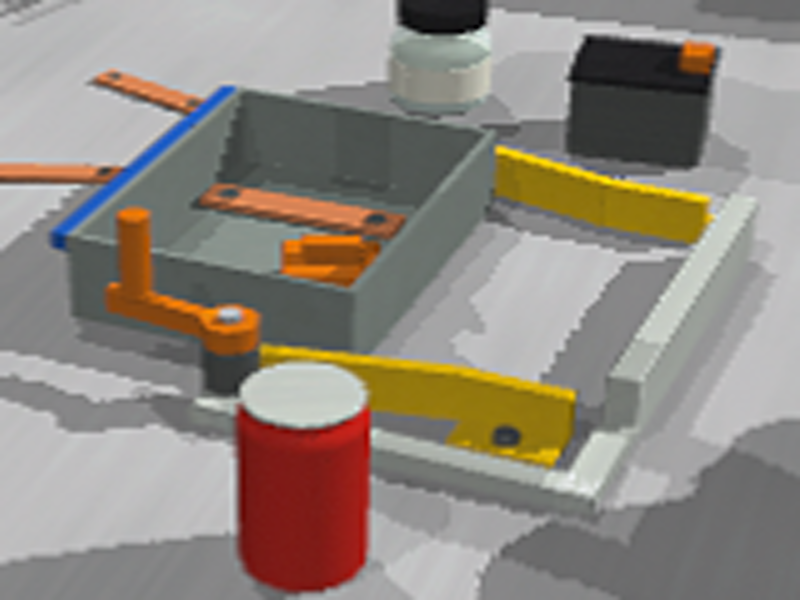

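Request:
drive_tool(plan=[[[3.5, 1.2, 0], 0.03], [[7, 2.4, 0], 0.066], [[7, 2.4, -2], 0.066], [[7, 2.4, -4.5], 0.066], [[7, 2.4, -7], 0.066], [[7, 2.4, -9.5], 0.066], [[7, 2.4, -12], 0.066], [[7, 2.4, -14], 0.066], [[7, 2.4, -16], 0.066], [[7, 2.4, -17.5], 0.066], [[7, 2.4, -18.2], 0.066], [[7, 2.4, -18.2], 0.066], [[7, 2.4, -18.2], 0.066]], jaw=0.4, grip_force=20)

```text
clock: 6.15
tcp_pos: [690.8, -35.9, 20.3]
ee_rot: [0.999, -0.04, 0.001, 0.0]
ft_force: [0.7, 0.6, -0.1]
opening: 51.2
grip_force: 0.0
```

Run:
```python
from h import *
w=arm.get_image('wrist');cv2.imwrite('pics/w2.png',cv2.resize(w['image'],(800,500))[:,:,::-1])
s=arm.read_state();print(s['clock'],s['tcp_pos'],s['ee_rot'],s['ft_force'])
```

```text
6.2 [690.95460015 -35.90025385  20.52336665] [ 9.99195813e-01 -4.00869310e-02  8.73343386e-04  5.83416073e-05] [-0.3384401   0.07712097  0.20662496]
```

View pics/w2.png

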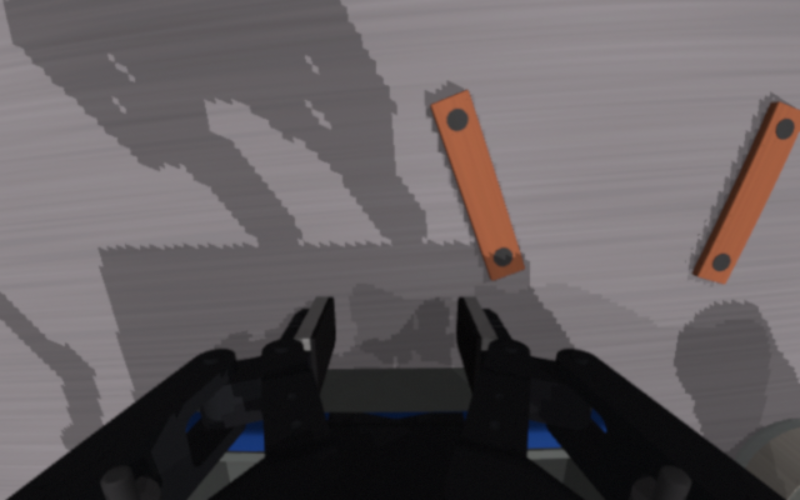

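The wrist view shows both fingers down behind the blue lip (lip at about row 430, fingers in front of it, look-alike bars clear). Next I drag slowly.

Request:
drive_tool(plan=[[[-0.3, 0.02, 0], 0], [[-0.6, 0.05, 0], 0], [[-0.9, 0.07, 0], 0], [[-1.2, 0.1, 0], 0], [[-1.4, 0.11, 0], 0], [[-1.6, 0.13, 0], 0], [[-1.8, 0.14, 0], 0], [[-2.0, 0.16, 0], 0], [[-2.2, 0.18, 0], 0], [[-2.4, 0.19, 0], 0], [[-2.6, 0.21, 0], 0], [[-2.8, 0.22, 0], 0], [[-3.0, 0.24, 0], 0]])

```text
clock: 7.5
tcp_pos: [660.3, -33.4, 19.3]
ee_rot: [0.999, -0.04, 0.0, -0.0]
ft_force: [2.9, 0.2, -1.9]
opening: 51.2
grip_force: 1.5
```

Request:
drive_tool(plan=[[[-0.3, 0.02, 0], 0], [[-0.7, 0.06, 0], 0], [[-1.1, 0.09, 0], 0], [[-1.5, 0.12, 0], 0], [[-1.9, 0.15, 0], 0], [[-2.3, 0.18, 0], 0], [[-2.7, 0.22, 0], 0], [[-3.1, 0.25, 0], 0], [[-3.5, 0.28, 0], 0], [[-3.9, 0.31, 0], 0], [[-4.3, 0.34, 0], 0], [[-4.7, 0.38, 0], 0], [[-5.1, 0.41, 0], 0], [[-5.5, 0.44, 0], 0], [[-5.9, 0.47, 0], 0], [[-6.2, 0.5, 0], 0], [[-6.5, 0.52, 0], 0], [[-6.8, 0.54, 0], 0], [[-7.0, 0.56, 0], 0], [[-7.0, 0.56, 0], 0]])

```text
clock: 9.5
tcp_pos: [590.0, -27.8, 19.3]
ee_rot: [0.999, -0.04, -0.0, -0.0]
ft_force: [0.6, 0.7, 0.4]
opening: 51.4
grip_force: 0.0
```

Run:
```python
from h import *
np.set_printoptions(precision=2,suppress=True)
s=arm.read_state();print(s['clock'],s['tcp_pos'],s['ft_force'])
p=arm.get_image('scene');d=arm.get_image('side')
cv2.imwrite('pics/s3.png',cv2.resize(p['image'][120:300,180:400],None,fx=3.5,fy=3.3,interpolation=cv2.INTER_CUBIC)[:,:,::-1])
print([(x['p'],atz(p,x['position'],0)) for x in arm.tip_of('tray',p)[:1]],[(x['p'],atz(d,x['position'],0)) for x in arm.tip_of('tray',d)[:1]])
```

```text
9.5 [590.03 -27.76  19.3 ] [0.65 0.66 0.43]
[(0.97, array([494.72, -26.09,   0.  ]))] [(0.84, array([501.57,  -6.28,   0.  ]))]
```

View pics/s3.png

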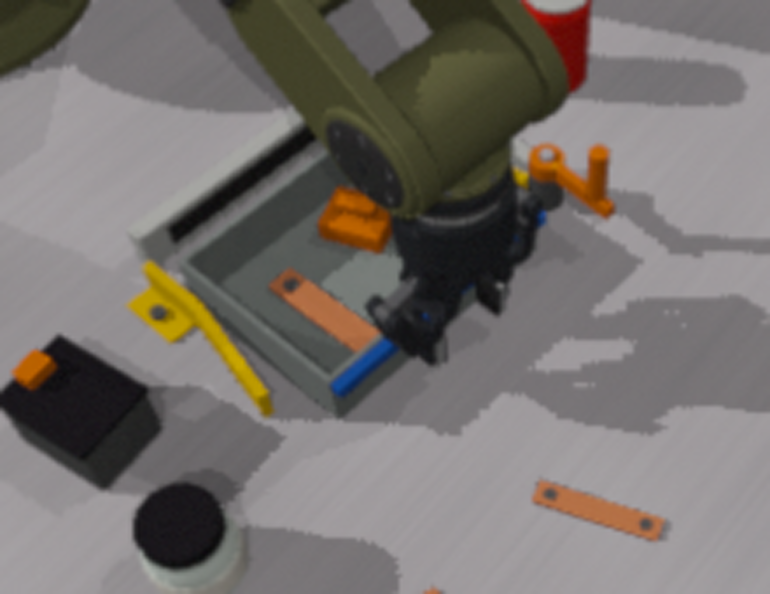

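The tray is in the guides with even gaps (lip end at about (335,388), stop edge at (150,240) in the crop). I continue gently.

Request:
drive_tool(plan=[[[-0.3, 0.02, 0], 0], [[-0.6, 0.05, 0], 0], [[-0.9, 0.07, 0], 0], [[-1.2, 0.1, 0], 0], [[-1.5, 0.12, 0], 0], [[-1.8, 0.14, 0], 0], [[-2.1, 0.17, 0], 0], [[-2.4, 0.19, 0], 0], [[-2.6, 0.21, 0], 0], [[-2.8, 0.22, 0], 0]])

```text
clock: 10.7
tcp_pos: [562.2, -25.6, 19.3]
ee_rot: [0.999, -0.04, -0.0, -0.0]
ft_force: [3.3, 0.2, -0.7]
opening: 51.2
grip_force: 1.5
```

Request:
drive_tool(plan=[[[-0.1, 0.01, 0], 0], [[-0.2, 0.02, 0], 0], [[-0.3, 0.02, 0], 0], [[-0.4, 0.03, 0], 0], [[-0.5, 0.04, 0], 0]])

```text
clock: 11.2
tcp_pos: [557.3, -25.2, 19.3]
ee_rot: [0.999, -0.04, 0.0, 0.0]
ft_force: [2.3, -0.3, -1.3]
opening: 51.4
grip_force: 1.5
```

Request:
drive_tool(plan=[[[-0.05, 0, 0], 0], [[-0.1, 0.01, 0], 0], [[-0.15, 0.01, 0], 0], [[-0.2, 0.02, 0], 0]])

```text
clock: 11.6
tcp_pos: [555.4, -25.0, 19.3]
ee_rot: [0.999, -0.04, 0.0, 0.0]
ft_force: [4.0, -0.8, -0.6]
opening: 51.4
grip_force: 1.5
```

Request:
drive_tool(plan=[[[-0.05, 0, 0], 0], [[-0.1, 0.01, 0], 0], [[-0.15, 0.01, 0], 0], [[-0.2, 0.02, 0], 0]])

```text
clock: 12.0
tcp_pos: [553.3, -24.8, 19.3]
ee_rot: [0.999, -0.04, 0.0, -0.0]
ft_force: [2.5, -0.9, -1.8]
opening: 51.2
grip_force: 1.5
```

Request:
drive_tool(plan=[[[-0.05, 0, 0], 0], [[-0.1, 0.01, 0], 0], [[-0.15, 0.01, 0], 0]])

```text
clock: 12.3
tcp_pos: [551.9, -24.7, 19.3]
ee_rot: [0.999, -0.04, 0.0, -0.0]
ft_force: [2.7, -0.4, -0.8]
opening: 50.9
grip_force: 1.6
```

Request:
drive_tool(plan=[[[-0.05, 0, 0], 0], [[-0.1, 0.01, 0], 0]])

```text
clock: 12.5
tcp_pos: [550.8, -24.6, 19.3]
ee_rot: [0.999, -0.04, 0.0, 0.0]
ft_force: [2.8, -0.2, -1.5]
opening: 51.3
grip_force: 1.6
```

Request:
drive_tool(plan=[[[-0.05, 0, 0], 0], [[-0.1, 0.01, 0], 0]])

```text
clock: 12.7
tcp_pos: [549.8, -24.5, 19.3]
ee_rot: [0.999, -0.04, -0.0, -0.0]
ft_force: [2.9, -0.9, -1.9]
opening: 51.1
grip_force: 1.6
```

Request:
drive_tool(plan=[[[-0.05, 0, 0], 0], [[-0.1, 0.01, 0], 0]])

```text
clock: 12.9
tcp_pos: [548.8, -24.4, 19.3]
ee_rot: [0.999, -0.04, 0.0, 0.0]
ft_force: [3.1, -0.5, -0.1]
opening: 51.2
grip_force: 1.6
```

Request:
drive_tool(plan=[[[-0.05, 0, 0], 0], [[-0.1, 0.01, 0], 0]])

```text
clock: 13.1
tcp_pos: [547.8, -24.3, 19.3]
ee_rot: [0.999, -0.04, -0.0, 0.0]
ft_force: [3.0, -1.0, -1.0]
opening: 51.1
grip_force: 1.6
```

Request:
drive_tool(plan=[[[-0.05, 0, 0], 0]])

```text
clock: 13.2
tcp_pos: [547.3, -24.3, 19.3]
ee_rot: [0.999, -0.04, 0.0, 0.0]
ft_force: [3.9, -0.4, -0.6]
opening: 51.4
grip_force: 1.6
```

Request:
drive_tool(plan=[[[-0.05, 0.01, 0], 0]])

```text
clock: 13.3
tcp_pos: [546.9, -24.2, 19.3]
ee_rot: [0.999, -0.04, 0.0, -0.0]
ft_force: [2.9, -1.0, -1.0]
opening: 51.4
grip_force: 1.6
```

Request:
drive_tool(plan=[[[-0.05, 0, 0], 0]])

```text
clock: 13.4
tcp_pos: [546.7, -24.4, 19.4]
ee_rot: [0.999, -0.04, 0.0, 0.0]
ft_force: [6.8, -2.6, -1.4]
opening: 51.5
grip_force: 3.5
```

Request:
drive_tool(plan=[[[-0.05, 0.01, 0], 0]])

```text
clock: 13.5
tcp_pos: [546.6, -24.4, 19.6]
ee_rot: [0.999, -0.04, 0.001, 0.0]
ft_force: [9.2, -4.8, -1.6]
opening: 51.0
grip_force: 4.7
```

Request:
drive_tool(plan=[[[-0.04, -0.01, 0], 0], [[-0.04, -0.02, 0], 0]])

```text
clock: 13.7
tcp_pos: [546.5, -24.7, 19.8]
ee_rot: [0.999, -0.04, 0.001, 0.0]
ft_force: [8.3, -2.1, -2.0]
opening: 51.0
grip_force: 4.5
```

Request:
drive_tool(plan=[[[-0.04, -0.01, 0], 0], [[-0.06, -0.02, 0], 0], [[-0.06, -0.02, 0], 0]])

```text
clock: 14.0
tcp_pos: [546.4, -24.8, 20.0]
ee_rot: [0.999, -0.04, 0.002, 0.0]
ft_force: [11.0, -2.3, -2.8]
opening: 51.0
grip_force: 6.1
```

Request:
drive_tool(plan=[[[-0.03, -0.01, 0], 0], [[-0.03, -0.02, 0], 0], [[-0.03, -0.02, 0], 0], [[-0.03, -0.02, 0], 0]])

```text
clock: 14.4
tcp_pos: [546.3, -24.9, 20.1]
ee_rot: [0.999, -0.04, 0.002, 0.0]
ft_force: [13.6, -0.1, -2.6]
opening: 51.3
grip_force: 6.8
```

Run:
```python
from h import *
np.set_printoptions(precision=3,suppress=True)
w=arm.get_image('wrist');p=arm.get_image('scene')
cv2.imwrite('pics/s4.png',cv2.resize(p['image'][120:300,180:400],None,fx=3.5,fy=3.3,interpolation=cv2.INTER_CUBIC)[:,:,::-1])
s=arm.read_state();print(s['clock'],s['tcp_pos'],s['ft_force'],s['moment'])
```

```text
14.5 [546.356 -24.878  20.098] [13.39  -0.002 -1.784] [-0.115 -1.981 -0.393]
```

View pics/s4.png

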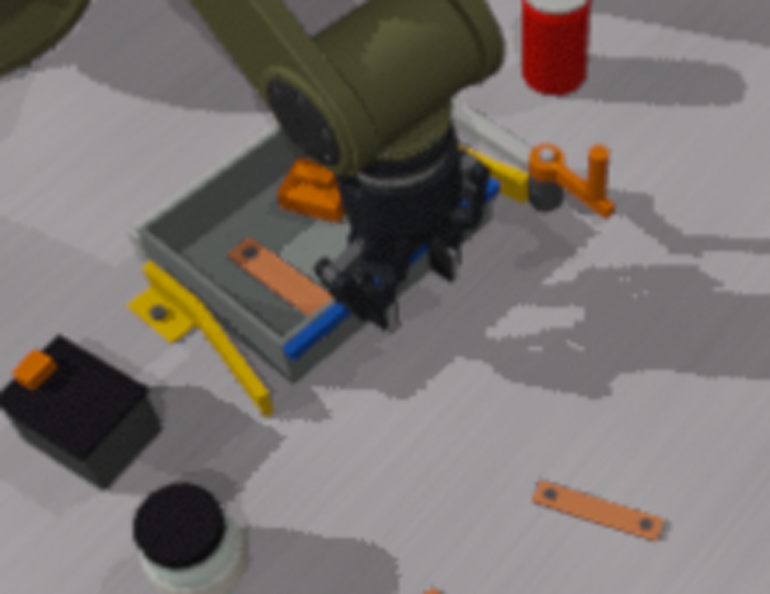

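The tray sits against the stop (crop: near wall on the stop, lip end at (292,350)), bar and plug inside. I release it and go up.

Request:
drive_tool(plan=[[[0.1, 0, 0], 0], [[0.3, 0, 0], 0], [[0.8, 0, 0], 0], [[1.6, 0, 0], 0], [[2.5, 0, 0], 0], [[2.5, 0, 1], 0], [[2.5, 0, 4], 0], [[2.5, 0, 7.5], 0], [[2.5, 0, 11], 0], [[2.5, 0, 11], 0]])

```text
clock: 15.5
tcp_pos: [571.5, -24.9, 134.8]
ee_rot: [0.999, -0.04, 0.004, 0.0]
ft_force: [0.2, 0.6, 0.7]
opening: 51.3
grip_force: 0.0
```

Request:
drive_tool(plan=[[[0.4, 1.2, 0], 0.12], [[0.7, 2.5, 0], 0.24], [[1.1, 3.8, 0], 0.37], [[1.4, 5, 0], 0.49], [[1.8, 6.3, 0], 0.61], [[2.1, 7.6, 0], 0.73], [[2.5, 8.8, 0], 0.85], [[2.8, 10.1, 0], 0.97], [[3.2, 11.4, 0], 1.1], [[3.5, 12.7, 0], 1.22], [[3.8, 14.5, 0], 1.34], [[4.2, 16.3, 0], 1.46], [[4.2, 16.3, 0], 1.46], [[4.2, 16.3, 0], 1.46]], jaw=1)

```text
clock: 16.9
tcp_pos: [611.3, 138.2, 128.9]
ee_rot: [0.772, 0.636, -0.0, -0.0]
ft_force: [0.2, -0.4, -0.2]
opening: 0.1
grip_force: 0.0
```

Run:
```python
from h import *
np.set_printoptions(precision=2,suppress=True)
w=arm.get_image('wrist');p=arm.get_image('scene');d=arm.get_image('side')
cv2.imwrite('pics/s5.png',np.hstack([cv2.resize(p['image'][120:300,220:400],(400,400),interpolation=cv2.INTER_CUBIC),cv2.resize(w['image'][:,:],(400,250)).repeat(1,0) if 0 else cv2.resize(d['image'][130:290,260:420],(400,400),interpolation=cv2.INTER_CUBIC)])[:,:,::-1])
s=arm.read_state();print(s['clock'],s['tcp_pos'],s['ee_rot'],s['joint_pos'],s['ft_force'])
hsv=cv2.cvtColor(p['image'],cv2.COLOR_RGB2HSV)
b=cv2.inRange(hsv,(105,120,60),(125,255,255)); b[:140]=0;b[290:]=0
ys,xs=np.where(b>0);q=cv2.fitLine(np.c_[xs,ys].astype(np.float32),2,0,.01,.01).ravel();print(len(xs),q)
a=atz(p,(xs.min(),q[3]+(xs.min()-q[2])*q[1]/q[0]),50);c=atz(p,(xs.max(),q[3]+(xs.max()-q[2])*q[1]/q[0]),50);print(a,c,-np.arctan2((c-a)[0],(c-a)[1]))
```

```text
17.05 [611.48 137.57 129.25] [ 0.77  0.64 -0.   -0.  ] [ 0.16  0.56  1.39 -0.    1.19  0.36] [-0.06 -0.69  0.97]
425 [  0.75  -0.66 290.79 201.98]
[ 523.35 -126.35   50.  ] [540.06  74.23  50.  ] -0.08310622683625757
```

View pics/s5.png

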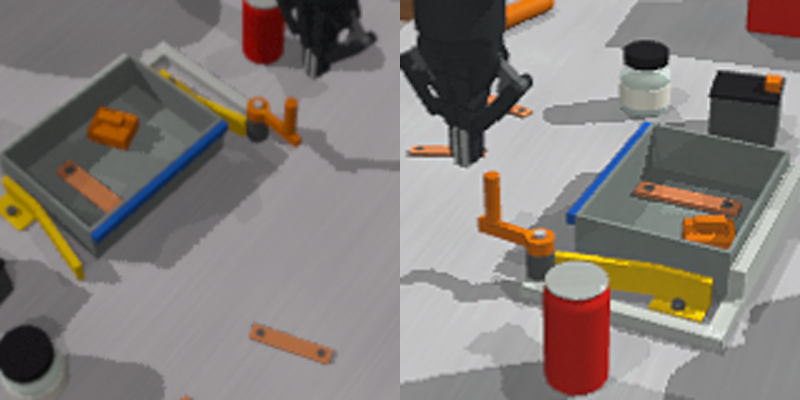

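Both views show the tray home and clear, with the latch post at (291,105) left / (492,185) right and the shut fingers hovering beside it. Now I descend and swing the latch.

Request:
drive_tool(plan=[[[0, 0, -1.5], 0], [[0, 0, -3.5], 0], [[0, 0, -5.2], 0], [[0, 0, -6.1], 0], [[0, 0, -6.1], 0]])

```text
clock: 17.55
tcp_pos: [610.8, 137.9, 66.5]
ee_rot: [0.772, 0.636, -0.001, -0.001]
ft_force: [0.4, 1.1, 0.6]
opening: 0.2
grip_force: 0.0
```

Request:
drive_tool(plan=[[[-0.1, -0.4, 0], 0], [[-0.2, -0.7, 0], 0], [[-0.3, -1.0, 0], 0], [[-0.35, -1.2, 0], 0], [[-0.4, -1.4, 0], 0], [[-0.36, -1.65, 0], -0.05], [[-0.33, -1.95, 0], -0.11], [[-0.33, -2.2, 0], -0.16], [[-0.34, -2.47, 0], -0.21], [[-0.36, -2.75, 0], -0.26], [[-0.38, -3.0, 0], -0.31], [[-0.49, -3.5, 0], -0.41], [[-0.64, -4.05, 0], -0.51], [[-0.85, -4.5, 0], -0.61]])

```text
clock: 18.95
tcp_pos: [603.4, 93.2, 68.7]
ee_rot: [0.928, 0.374, 0.001, 0.0]
ft_force: [3.0, 1.3, 0.7]
opening: 0.1
grip_force: 1.4
```

Request:
drive_tool(plan=[[[-0.25, -0.5, 0], -0.1], [[-0.55, -0.95, 0], -0.2], [[-0.9, -1.35, 0], -0.3], [[-1.28, -1.72, 0], -0.4], [[-1.69, -2.06, 0], -0.5], [[-1.9, -2.2, 0], -0.55], [[-2.14, -2.34, 0], -0.6], [[-2.4, -2.47, 0], -0.65], [[-2.62, -2.6, 0], -0.7]])

```text
clock: 19.85
tcp_pos: [577.2, 66.9, 68.7]
ee_rot: [0.999, 0.034, 0.001, 0.0]
ft_force: [1.8, -1.1, -0.0]
opening: -0.1
grip_force: 1.4
```

Request:
drive_tool(plan=[[[-0.1, -0.04, 0], -0.02], [[-0.2, -0.08, 0], -0.04], [[-0.3, -0.12, 0], -0.06], [[-0.4, -0.15, 0], -0.08]])

```text
clock: 20.25
tcp_pos: [572.9, 65.7, 68.4]
ee_rot: [1.0, -0.006, 0.0, 0.0]
ft_force: [2.8, -1.5, 1.2]
opening: -0.2
grip_force: 1.4
```

Request:
drive_tool(plan=[[[-0.06, -0.02, 0], -0.01], [[-0.12, -0.04, 0], -0.02]])

```text
clock: 20.45
tcp_pos: [571.7, 65.4, 68.3]
ee_rot: [1.0, -0.015, 0.0, -0.0]
ft_force: [2.3, -0.8, 2.2]
opening: 0.2
grip_force: 1.4
```

Request:
drive_tool(plan=[[[-0.05, -0.02, 0], -0.01], [[-0.1, -0.04, 0], -0.02]])

```text
clock: 20.65
tcp_pos: [570.7, 65.0, 68.3]
ee_rot: [1.0, -0.025, 0.0, -0.0]
ft_force: [2.6, -0.9, 1.5]
opening: 0.3
grip_force: 1.3
```

Request:
drive_tool(plan=[[[-0.05, -0.02, 0], -0.01], [[-0.1, -0.03, 0], -0.02]])

```text
clock: 20.85
tcp_pos: [569.6, 64.7, 68.3]
ee_rot: [0.999, -0.035, 0.0, -0.0]
ft_force: [2.7, -1.5, 1.8]
opening: -0.1
grip_force: 1.3
```

Request:
drive_tool(plan=[[[-0.05, 0, 0], -0.01], [[-0.1, 0, 0], -0.01]])

```text
clock: 21.05
tcp_pos: [568.7, 64.6, 68.2]
ee_rot: [0.999, -0.04, 0.0, 0.0]
ft_force: [5.7, -2.5, 0.0]
opening: -0.1
grip_force: 2.3
```

Request:
drive_tool(plan=[[[-0.05, 0, 0], 0], [[-0.05, 0, 0], 0], [[-0.05, 0, 0], 0]])

```text
clock: 21.35
tcp_pos: [568.5, 64.6, 68.3]
ee_rot: [0.999, -0.04, 0.0, -0.0]
ft_force: [5.0, -2.3, -0.5]
opening: 0.3
grip_force: 2.8
```

Run:
```python
from h import *
w=arm.get_image('wrist');p=arm.get_image('scene');d=arm.get_image('side')
cv2.imwrite('pics/s6.png',np.hstack([cv2.resize(p['image'][140:240,270:370],(400,400),interpolation=cv2.INTER_CUBIC),cv2.resize(d['image'][160:260,270:370],(400,400),interpolation=cv2.INTER_CUBIC)])[:,:,::-1])
```

```text
(no output)
```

View pics/s6.png

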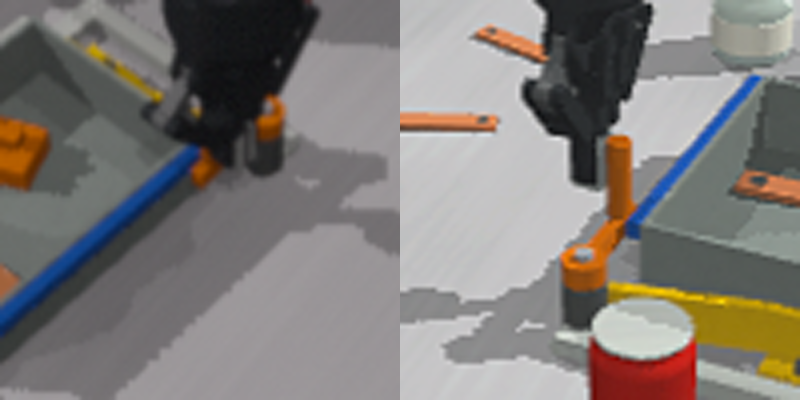

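The latch bar now lies along the back of the lip (left (205,165); right post at (620,180)). I push once more, then back off and check.

Request:
drive_tool(plan=[[[-0.04, 0, 0], 0], [[-0.08, 0, 0], 0], [[-0.08, 0, 0], 0]])

```text
clock: 21.8
tcp_pos: [568.2, 64.6, 68.4]
ee_rot: [0.999, -0.04, 0.001, -0.0]
ft_force: [9.8, -1.2, -3.4]
opening: -0.3
grip_force: 5.0
```

Request:
drive_tool(plan=[[[0.3, 0, 0], 0], [[1, 0, 0], 0], [[2.5, 0, 0], 0], [[4, 0, 1], 0], [[5, 0, 5], 0], [[5, 0, 9], 0], [[5, 0, 13], 0], [[5, 0, 13], 0], [[5, 0, 13], 0]])

```text
clock: 22.7
tcp_pos: [617.5, 64.8, 198.5]
ee_rot: [0.999, -0.04, 0.0, -0.0]
ft_force: [0.0, 0.3, 0.0]
opening: -0.2
grip_force: 0.0
```

Run:
```python
from h import *
np.set_printoptions(precision=2,suppress=True)
w=arm.get_image('wrist')
cv2.imwrite('pics/w7.png',cv2.resize(w['image'],(800,500))[:,:,::-1])
s=arm.read_state();print(s['clock'],s['tcp_pos'],s['ft_force'])
hsv=cv2.cvtColor(w['image'],cv2.COLOR_RGB2HSV)
b=cv2.inRange(hsv,(105,120,60),(125,255,255))
ys,xs=np.where(b>0);cols=range(xs.min()+2,xs.max()-1)
e=np.array([atz(w,(c,ys[xs==c].min()-.5),55)[:2] for c in cols]);k=np.polyfit(e[:,1],e[:,0],1);print(k,e[0],e[-1],np.std(e[:,0]-np.polyval(k,e[:,1])))
```

```text
22.75 [617.05  64.75 197.23] [ 0.05  0.91 -0.71]
[  0.09 539.07] [542.06  35.87] [ 528.67 -117.9 ] 0.05862165955601321
```

View pics/w7.png

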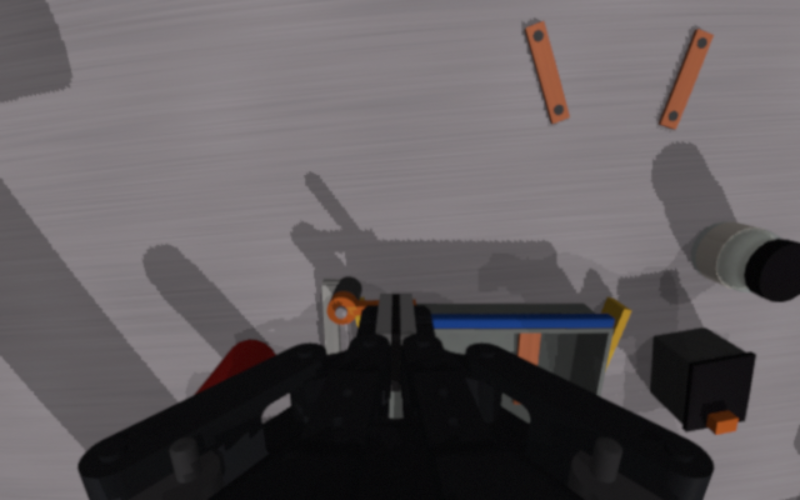

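The wrist view shows the latch bar lying along the back of the blue lip (pivot (342,308), bar towards (430,318)), the tray square, and the bystanders undisturbed. The post's final position gives a latch angle of about 1.57 to 1.6. I hand the job in.

```bash
python3 -c "
from plant import arm
print(arm.sign_off())"
```

```text
the job is handed in; nothing more can be done
None
```

I handed the job in, but the simulator gave no verdict. The tray is home and square, held against the stop with about 10 N net (13.5 N at the fingers), and the latch is closed behind the lip at roughly 1.57 rad from my measurements; the bar and plug looked in place at the last full view, and the bystanders were not touched.

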